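# Set a tube hold-down to a quarter turn of slack

### The arm

A 6-joint arm with a two-finger parallel gripper is mounted at the origin on the work surface. World frame = base frame: x ahead of the robot, y to its left, z up, the work surface at z = 0. Lengths are in m, angles in rad, forces in N, time in s.
With the tool pointing down it reaches from about 0.25 to 0.775 m from the base axis. Payload 8.9 kg.
Tool frame: the origin (TCP) lies at the very end of the fingers, on their centre line; the grasp point (between the pads) lies env.tcp_to_grasp behind it (env.tcp_to_grasp is the distance from the TCP to the grasp point, in m); z points along the fingers, y is the direction in which the jaws open and shut (so a half turn about z gives the same grasp; the last joint's range is limited). The gripper opens to 85 mm and grips with 20 to 120 N. Pads are 22 mm wide; open, the fingers measure 114 mm over their backs; the gripper's body (76 mm by 85 mm) begins 54 mm behind the grasp point. The pads swing forward as they close: fully open they stand 13 mm farther back than shut.
Start: joints at [-1.438, 0.291, -0.153, 1.127, 0, 1.431], TCP at [0.141, -0.506, 0.195] pointing down, gripper open.
Joint ranges: [-2.52, 2.52], [-0.91, 1.74], [-1.3, 1.37], [-1.96, 2.02], [-1.52, 1.47], [-3.14, 3.14]. Speed limits (rad/s): [2.22, 2.22, 2.79, 3.14, 3.14, 3.14].

### API

Orientations are given as a 3x3 rotation matrix whose columns are the frame's x, y, z axes.
In Python, from rig import env, inverse_kinematics, optics gives the robot as it stands. Calls block until the motion is done:
- env.reach(position, orientation): joint-space move of the TCP to a pose.
- env.line_to(position, ori=None, max_speed=0.15, force_limit=None): straight line of the TCP; ori=None keeps the orientation; max_speed is the mean speed in m/s. With force_limit (N) it stops when the force on the tool has changed by that much, and returns True; else False.
- env.goto_joints(angles): joint-space move.
- env.gripper_to(opening): finger opening in m; the grip force is fixed at half the most; returns when the fingers have stopped.
- env.wait(seconds).
- inverse_kinematics(position, orientation): joint angles nearest the present ones, or None.
- optics.read_camera(name): name is "side" or "top"; returns a dict with "color" (480x640x3 uint8, red, green, blue), "fov_y" (degrees; the focal length in pixels is half the picture's height over the tangent of half this angle, whatever the lens; pixels are square), "cx", "cy" (the principal point, pixels), "origin" and "rotation" of the camera in the world. Camera axes: x right, y down, z forward; pixel columns grow to the right and rows downward; lengths in m; the calibration is good to about 2 mm. A picture is of the moment at which its call begins. There is no depth.
A pose or a line that the arm cannot do raises env.PlanningError and nothing moves.
- env.job_done(): hands the job in, once; it reports no verdict.
Readings, each from a call of its own:
- env.read_t(): time.
- env.read_qpos(): joint angles.
- env.read_dq(): joint speeds.
- env.read_tau(): joint torques, N m.
- env.read_eef_pos(): TCP position.
- env.read_tcp_rot(): TCP orientation.
- env.read_contact_force(): force on the tool from outside, world axes, zero at the start.
- env.read_moment(): the same for the moment, N m.
- env.read_opening(): finger opening in m.
Only numpy, scipy, OpenCV 4.12 (cv2) and the standard library are available. Lean on these libraries where they do the work, as an engineer would, in place of code of your own. Each camera call takes 0.05 s, during which the arm holds its last target. There are 200 camera calls.

### The job

Slide the square tube in the fixture fully home against the yellow end stop. Then screw the red thumbscrew down clockwise until its brass foot bottoms on the tube, snug but not forced, and back it off a quarter of a turn so that the tube is left free under the foot. Leave the tube home, let go, and leave the other things on the bench alone.

Things in the scene. Friction and masses are not known exactly. Their poses are not given: they have to be found in the camera images.
- fixture: hold-down fixture bolted to the table: grey bed plate 220 x 220 x 12 mm, blue guide rails 33 mm apart (tops at 40 mm, x -35 to 35 mm), a blue bridge across them (beam 34 x 104 mm, height 90 to 104 mm). Origin on the table straight under the screw axis; x runs along the rails from the open end to the end stop, z up. The tube lies on a copper strip (x -100 to 50 mm) of varying height
- stop_face (a point): middle of the face of the yellow end stop (50 mm wide, top 57 mm above the table) that the tube's far end comes to rest on, 50 mm along the fixture's x from the screw axis; axes as the fixture's
- screw_grip (a point): red wing knob of the thumbscrew on the bridge: upright bar 44 mm long (along this point's x), 14 mm thick (its y), 32 mm high, top 148 mm above the table, over a steel disc (36 mm diameter, top at 116 mm). The point is on the vertical screw axis, 139 mm above the table, and turns with the knob, which neither rises nor sinks. 25 mm is free beside it on all sides
- spindle: steel spindle (16 mm diameter) under the bridge on the screw axis, which the screw moves straight up and down. Below it is the brass foot (disc of 24 mm diameter, 6 mm thick) that bears on the tube; the foot is screwed out of the spindle by a different amount each time, so its underside lies 0 to 3 mm below this origin
- tube: square steel tube 140 x 30 x 30 mm, 5 mm walls, about 0.55 kg, lying loose between the rails with x along them, far end towards the stop; origin centre of underside. It starts 30 to 50 mm short of the stop and slides on the packing strip
- tube_near (a point): centre of the tube's near (open-side) end face, -70 mm in the tube's x, 15 mm above its underside; it sticks out of the rails by about 55 mm or more, where it can be pushed
- tube_far (a point): centre of the tube's far end face, +70 mm in the tube's x, 15 mm above its underside
- tube_spot (a point): point on the tube's top face, 50 mm from its far end, that lies under the foot when the tube is home
- screw (a joint): turn of the thumbscrew, rad, growing clockwise seen from above: foot down, 16 mm a turn. Zero means nothing. It meets the tube after 1.2 to 4.1 rad. Steady drag 0.03 N m; on the tube the torque climbs within a few degrees, 0.0025 N m more for each N of clamping force. Snug is 40 to 100 N (0.1 to 0.25 N m over the drag) for half a second; 150 N is forced
- gusset: loose square steel plate, 40 x 40 x 8 mm, lying on the fixture's bed beside the rails; origin centre of underside
- plates: pile of steel plates, 90 x 80 x 24 mm; origin centre of underside
- hammer: copper-headed hammer, 250 mm long, 36 mm high, lying on the table; origin on the table near its middle
- wrench: steel wrench lying on the table
- brush: wire brush lying on the table
- can: yellow spray can, 64 mm diameter, 170 mm high; origin centre of underside
- offcut: steel square-tube offcut 100 x 30 x 30 mm lying on the table (not the one in the fixture); origin centre of underside
There are look-alikes about, which are no part of the job. Leave any black or pink look-alike of the tube alone.

How it is judged:
By the outcome, as a careful person would: the job done as asked, in the order asked, and still so for the second after the job is handed in, with the robot touching nothing.
It also fails if it takes over 72 s, if anything falls off the work surface, if the arm or the gripper's body presses on something with over 40 N, if the wrist force passes 120 N, or if a joint passes its speed limit or range.

## Working session

There is one attempt and no reset: what is moved stays moved. The work goes in short steps, each a Python script; the robot and the scene stay as the last script left them, time stands still between calls to the robot, and variables do not carry over. Pictures are saved under pics/ and viewed, about 8 in all and at most 12, crops included, and the job is handed in when it is done.

```bash
ls; mkdir -p pics; python3 - <<'E'
from rig import env, optics
import cv2, numpy as np
for n in ("side","top"):
    d=optics.read_camera(n); cv2.imwrite(f"pics/{n}0.png",d["color"][:,:,::-1])
    print(n,d["fov_y"],d["cx"],d["cy"],np.round(d["origin"],4),np.round(d["rotation"],4).tolist(),d.keys())
print(env.read_t(),env.tcp_to_grasp,env.read_eef_pos(),env.read_contact_force(),env.read_moment(),env.read_opening())
E
```

```text
pics
side 53.30270209004934 314.94010220008283 245.76371234018333 [ 0.2137 -0.9775  0.9236] [[0.9657, -0.1442, 0.2158], [-0.2587, -0.6006, 0.7565], [0.0205, -0.7864, -0.6174]] dict_keys(['color', 'fov_y', 'cx', 'cy', 'origin', 'rotation'])
top 54.98384845175926 319.3749744018498 238.34636432544494 [0.3306 0.0164 1.2072] [[0.0258, -0.9905, 0.1351], [-0.9997, -0.0261, -0.0007], [0.0042, -0.1351, -0.9908]] dict_keys(['color', 'fov_y', 'cx', 'cy', 'origin', 'rotation'])
0.1 0.0187 [ 0.14088856 -0.50529368  0.19440058] [-0.35502076 -0.05992596 -0.12959114] [ 0.03386281  0.01153554 -0.02590657] 0.0855626565759421
```

View pics/side0.png

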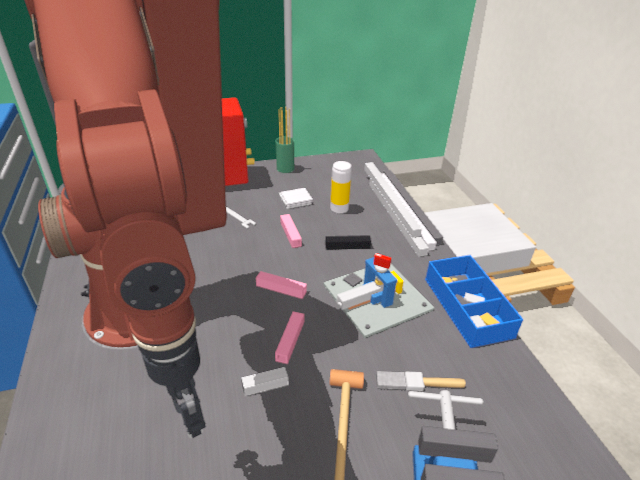

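View pics/top0.png

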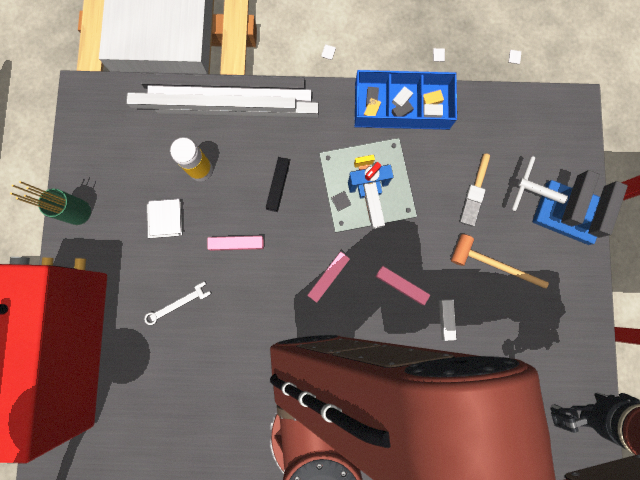

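Top view: fixture bed spans about (320,140)–(416,230), red knob at (373,171), yellow stop at (364,160), and the tube's near end at (376,225). Side view: knob at (382,262), tube near end at (342,300). Next I measure.

```bash
cat > h.py <<'E'
import numpy as np, cv2
from rig import env, optics, inverse_kinematics
def ray(d,uv):
    f=240/np.tan(np.radians(d["fov_y"])/2)
    v=np.array([(uv[0]-d["cx"])/f,(uv[1]-d["cy"])/f,1.0])
    return np.array(d["origin"]),np.array(d["rotation"])@v
def on_z(d,uv,z):
    o,v=ray(d,uv); return o+v*(z-o[2])/v[2]
def cross(d1,u1,d2,u2):
    o,v=ray(d1,u1);p,w=ray(d2,u2)
    s,t=np.linalg.lstsq(np.c_[v,-w],p-o,rcond=None)[0]
    a,b=o+v*s,p+w*t; return (a+b)/2,np.linalg.norm(a-b)
def proj(d,P):
    f=240/np.tan(np.radians(d["fov_y"])/2)
    c=np.array(d["rotation"]).T@(np.array(P)-d["origin"]); return c[:2]/c[2]*f+[d["cx"],d["cy"]]
E
python3 - <<'E'
from h import *
D={n:optics.read_camera(n) for n in("side","top")}
box={"side":(310,235,130,105),"top":(310,130,115,110)}
out=[]
for n,d in D.items():
    x,y,w,h=box[n]; c=d["color"][y:y+h,x:x+w].astype(int); r,g,b=c[...,0],c[...,1],c[...,2]
    m={"red":(r>130)&(g<70)&(b<80),"yel":(r>150)&(g>110)&(b<80),"blue":(b>r+50)&(b>80),"bed":(g>r+3)&(r>120)&(abs(g-b)<25)&(g>b)}
    for k,a in m.items():
        q=np.argwhere(a)[:,::-1]+[x,y]
        lab=cv2.connectedComponentsWithStats(a.astype(np.uint8),connectivity=8)
        i=1+np.argmax(lab[2][1:,4]); q=np.argwhere(lab[1]==i)[:,::-1]+[x,y]
        rc=cv2.minAreaRect(q.astype(np.float32)); bp=cv2.boxPoints(rc)
        print(n,k,len(q),q.mean(0).round(1),"box",bp.round(1).tolist())
        if k=="bed":
            P=np.array([on_z(d,p,0.012) for p in bp]); print("  corners",P.round(4).tolist(),"c",P.mean(0).round(4),"sides",np.linalg.norm(np.diff(P,axis=0),axis=1).round(4))
            hull=cv2.convexHull(q.astype(np.int32)); ap=cv2.approxPolyN(hull,4)[0]; P=np.array([on_z(d,p,0.012) for p in ap]); print("  quad",P.round(4).tolist(),"c",P.mean(0).round(4),np.linalg.norm(np.diff(P,axis=0),axis=1).round(4))
        if k=="red": print("  at z.132",on_z(d,q.mean(0),.132).round(4))
    out.append(cv2.resize(d["color"][y:y+h,x:x+w][:,:,::-1],(399,500 if n=="side" else 500),interpolation=cv2.INTER_CUBIC) if 0 else cv2.resize(d["color"][y:y+105,x:x+115 if n=="top" else x+130][:,:,::-1],None,fx=3.2,fy=3.2,interpolation=cv2.INTER_CUBIC))
cv2.imwrite("pics/crop1.png",np.hstack(out))
E
```

```text
side red 164 [382.3 261. ] box [[373.0, 264.0], [375.6000061035156, 253.39999389648438], [391.20001220703125, 257.29998779296875], [388.5, 267.8999938964844]]
  at z.132 [ 0.6435 -0.11    0.132 ]
side yel 112 [398.1 283. ] box [[390.79998779296875, 271.29998779296875], [399.1000061035156, 269.1000061035156], [405.0, 291.3999938964844], [396.70001220703125, 293.6000061035156]]
side blue 799 [380.  283.8] box [[361.20001220703125, 305.1000061035156], [365.29998779296875, 256.3999938964844], [397.79998779296875, 259.1000061035156], [393.79998779296875, 307.79998779296875]]
side bed 2058 [390.  310.4] box [[341.20001220703125, 313.70001220703125], [391.8999938964844, 264.1000061035156], [434.0, 307.1000061035156], [383.29998779296875, 356.70001220703125]]
  corners [[0.5247, -0.1548, 0.012], [0.7311, 0.0014, 0.012], [0.7731, -0.1913, 0.012], [0.5801, -0.3137, 0.012]] c [ 0.6522 -0.1646  0.012 ] sides [0.2589 0.1972 0.2286]
  quad [[0.5548, -0.2476, 0.012], [0.5347, -0.1473, 0.012], [0.7298, -0.0024, 0.012], [0.7752, -0.199, 0.012]] c [ 0.6487 -0.1491  0.012 ] [0.1023 0.243  0.2018]
top r
[... 384 characters left out ...]
top blue 347 [357.5 181.5] box [[341.70001220703125, 186.5], [354.29998779296875, 164.5], [374.79998779296875, 176.1999969482422], [362.20001220703125, 198.1999969482422]]
top bed 4535 [367.4 184.1] box [[318.8999938964844, 152.39999389648438], [400.20001220703125, 136.1999969482422], [416.20001220703125, 216.1999969482422], [334.8999938964844, 232.39999389648438]]
  corners [[0.7262, 0.0229, 0.012], [0.7777, -0.1954, 0.012], [0.5594, -0.2381, 0.012], [0.5104, -0.0247, 0.012]] c [ 0.6434 -0.1088  0.012 ] sides [0.2243 0.2224 0.219 ]
  quad [[0.5115, -0.0249, 0.012], [0.7274, 0.0226, 0.012], [0.7752, -0.1921, 0.012], [0.5598, -0.2401, 0.012]] c [ 0.6435 -0.1086  0.012 ] [0.2211 0.22   0.2207]
```

View pics/crop1.png

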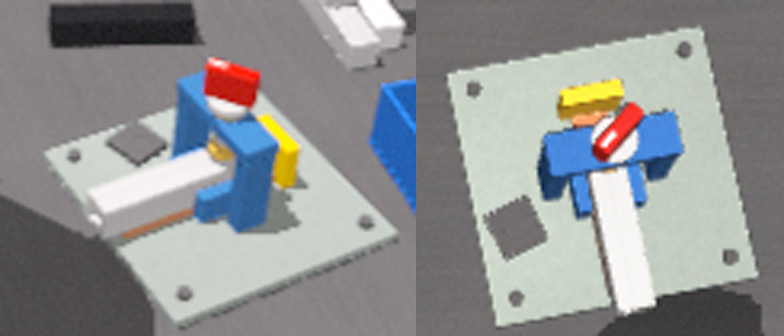

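The crops show the knob bar at about (373,170) in the top view, running up to the right, and the tube near end at about (373–385,226). The bed quad measures 220/221 mm, as specified, and its centre is within 3 mm of the red knob. I'll compute the tube height and near end, and check IK for both knob grasps.

```bash
cat >> h.py <<'E'
C=np.array([0.6435,-0.1086]); A=np.radians(12.5)
X=np.array([np.cos(A),np.sin(A)]); Y=np.array([-X[1],X[0]])
def fx(x,y,z): return np.r_[C+X*x+Y*y,z]
def down(yaw): # tool z down, tool x at world yaw
    c,s=np.cos(yaw),np.sin(yaw); return np.array([[c,s,0],[s,-c,0],[0,0,-1.]])
E
python3 - <<'E'
from h import *
D={n:optics.read_camera(n) for n in("side","top")}
for n,s,t in(("L",(337.5,294.4),(372.8,227.8)),("R",(341,301.6),(384.7,225.6))):
    p,e=cross(D["side"],s,D["top"],t); r=p[:2]-C; print(n,p.round(4),"gap",e.round(4),"fix",(r@X).round(4),(r@Y).round(4))
for z in(.045,.05): 
  p=on_z(D["top"],(378.8,226.7),z); r=p[:2]-C; print(z,r@X,r@Y)
d=D["top"]; a,b=on_z(d,(366.1,178.1),.148),on_z(d,(378.7,163.4),.148)
ky=np.arctan2(*(b-a)[1::-1]); print("knob yaw",np.degrees(ky),np.linalg.norm(b-a),(a+b)/2)
for z in (.02,.15): print(proj(d,fx(0,0,z)))
print("knob side", proj(D["side"],fx(0,0,.139)), "top",proj(d,fx(0,0,.139)))
for yaw in (ky,ky+np.pi): print(np.degrees(yaw),inverse_kinematics(np.r_[C,.1203],down(yaw)))
for yaw in (A,A+np.pi): print("push",inverse_kinematics(fx(-.165,0,.03),down(yaw)),inverse_kinematics(fx(-.09,0,.03),down(yaw)))
for i in range(5): print(env.read_t(),env.read_moment(),env.read_contact_force()); env.wait(.05)
print(env.read_t())
E
```

```text
L [ 0.5212 -0.1199  0.0494] gap 0.0041 fix -0.1218 0.0154
R [ 0.5245 -0.1493  0.0513] gap 0.0017 fix -0.125 -0.014
0.045 -0.12329854044204554 -3.955213518566647e-05
0.05 -0.12396581641356023 0.0007770828326977459
knob yaw -38.79976132600254 0.047004311771048024 [ 0.63981332 -0.10563705  0.148     ]
[367.82465746 182.98734136]
[373.78364654 169.01458962]
knob side [382.42499712 258.5983932 ] top [373.22541525 170.32354104]
-38.79976132600254 [-0.27912991  0.57872237  0.09970917  1.09178313  0.         -2.74353898]
141.20023867399746 [-0.27912991  0.57872237  0.09970917  1.09178313  0.          0.39805367]
push [-0.43596261  0.41041167 -0.45782907  0.70255559  0.          2.48746388] [-0.35475342  0.51591256 -0.27347103  0.78141274  0.          2.56867308]
push [-0.43596261  0.41041167 -0.45782907  0.70255559  0.         -0.65412877] [-0.35475342  0.51591256 -0.27347103  0.78141274  0.         -0.57291957]
0.3 [ 0.00673369 -0.04386336 -0.00742371] [-0.25447758  0.27487737 -0.09569327]
0.35 [-0.0454651   0.01502362  0.02486541] [ 0.00256967  0.30835973 -0.32600828]
0.4 [-0.01815676 -0.01969962 -0.01592121] [ 0.30367162 -0.59755331  1.13897286]
0.45 [ 0.03916199 -0.01392703  0.02954827] [-0.99311592  0.17031317 -0.68631818]
0.5 [-0.02439876 -0.0262326   0.00180654] [-0.18926571 -0.30393503  0.00474644]
0.55
```

Tube top is at about 50 mm with the near end at fixture x = -124 mm, so there is about 34 mm to go. Both readings are plausible. Pushing now.

```bash
python3 - <<'E'
from h import *
R=down(A+np.pi)
env.gripper_to(0.0)
env.reach(fx(-.16,0,.15),R); print(env.read_t())
print(env.line_to(fx(-.16,0,.032),max_speed=.15,force_limit=10),env.read_t())
f=lambda:((np.array(env.read_eef_pos())[:2]-C)@X).round(4)
hit=env.line_to(fx(-.130,0,.032),max_speed=.05,force_limit=12)
print(hit,f(),env.read_t())
if not hit:
    hit=env.line_to(fx(-.088,0,.032),max_speed=.03,force_limit=15)
print(hit,f(),env.read_eef_pos(),env.read_contact_force(),env.read_t())
for n in("side","top"):
    d=optics.read_camera(n); x,y=(310,235) if n=="side" else (310,130)
    cv2.imwrite(f"pics/{n}1.png",cv2.resize(d["color"][y:y+110,x:x+125][:,:,::-1],None,fx=3.2,fy=3.2,interpolation=cv2.INTER_CUBIC))
cv2.imwrite("pics/push.png",np.hstack([cv2.imread("pics/side1.png"),cv2.imread("pics/top1.png")]))
E
```

```text
3.1417
False 4.075
False -0.1302 4.825
False -0.0882 [ 0.55743612 -0.12766827  0.03200397] [-0.8175574  -0.48296533  1.46475084] 6.375
```

View pics/push.png

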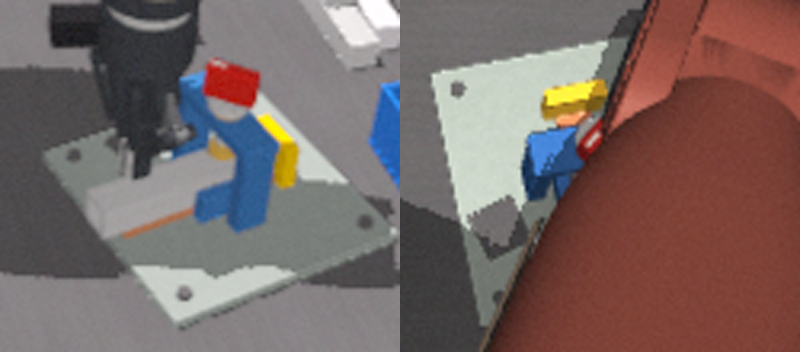

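The picture shows the tube still at its starting place (near end at crop (90,200)) and the finger appearing behind or over it. I need to see why there was no contact.

```bash
python3 - <<'E'
from h import *
d=optics.read_camera("side")
p=env.read_eef_pos(); print(p,env.read_opening(),env.read_qpos()); print(env.read_tcp_rot())
print("tcp px",proj(d,p),"50 up",proj(d,p+np.array([0,0,.05])),"100 up",proj(d,p+np.array([0,0,.1])))
cv2.imwrite("pics/side2.png",cv2.resize(d["color"][180:320,300:440][:,:,::-1],None,fx=4.2,fy=4.2,interpolation=cv2.INTER_LANCZOS4))
E
```

```text
[ 0.55749462 -0.1277087   0.03203099] -0.0001586753608995538 [-3.52980913e-01  5.16346155e-01 -2.66239418e-01  7.88233788e-01
 -3.07381081e-05 -5.71048228e-01]
[[-9.76317395e-01 -2.16343115e-01 -3.22397310e-05]
 [-2.16343114e-01  9.76317395e-01 -2.08802923e-05]
 [ 3.59935177e-05 -1.34109488e-05 -9.99999999e-01]]
tcp px [350.36925215 299.01174641] 50 up [351.64948718 285.13578174] 100 up [352.99527263 270.54934176]
```

View pics/side2.png

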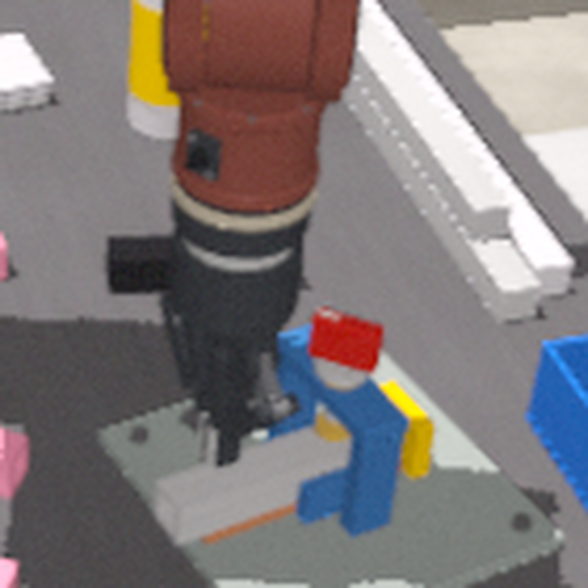

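```bash
python3 - <<'E'
from h import *
print(env.line_to(fx(-.165,0,.032),max_speed=.1,force_limit=12), env.read_t())
d=optics.read_camera("side"); 
for P in((-.1,-.015,.02),(-.124,-.015,.05),(-.124,.015,.05),(-.09,-.015,.05),(-.165,0,.032),(-.165,0,.1)): print(P,proj(d,fx(*P)).round(1), ((proj(d,fx(*P))-[290,180])*4.2).round())
im=cv2.resize(d["color"][180:320,290:440][:,:,::-1],None,fx=4.2,fy=4.2,interpolation=cv2.INTER_LANCZOS4)
q=(proj(d,env.read_eef_pos())-[290,180])*4.2; cv2.circle(im,tuple(int(v) for v in q),3,(0,255,0),-1)
cv2.imwrite("pics/side3.png",im); print(q)
E
```

```text
False 7.4417
(-0.1, -0.015, 0.02) [349.1 307.3] [248. 535.]
(-0.124, -0.015, 0.05) [341.8 302. ] [218. 513.]
(-0.124, 0.015, 0.05) [336.1 294.7] [194. 482.]
(-0.09, -0.015, 0.05) [353.1 297.9] [265. 495.]
(-0.165, 0, 0.032) [324.9 308.3] [146. 539.]
(-0.165, 0, 0.1) [325.8 289.1] [150. 458.]
[147.51585971 538.58145039]
```

View pics/side3.png

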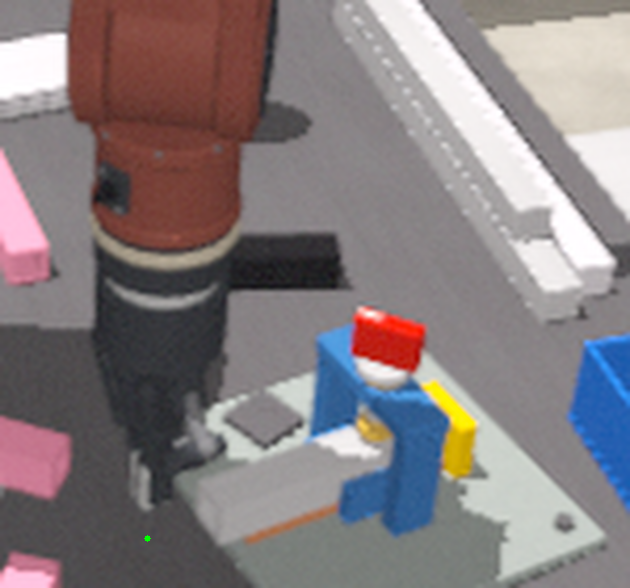

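The tip shows at crop (145,508), but its reported position projects to (147,538). So the real fingertip is about 25 mm higher than reported, or displaced along the line of sight, and it passed over the tube. I'll check this against the start pictures from both cameras.

```bash
python3 - <<'E'
from h import *
P=np.array([0.1409,-0.5053,0.1944]); out=[]
for n,(x,y) in(("side",(140,360)),("top",(540,380))):
    d=optics.read_camera(n); im=cv2.imread(f"pics/{n}0.png")[y:y+100,x:x+100]
    im=cv2.resize(im,None,fx=4,fy=4,interpolation=cv2.INTER_LANCZOS4)
    for z,c in((0,(0,255,0)),(.025,(0,255,255)),(.1,(255,0,255))):
        q=(proj(d,P+[0,0,z])-[x,y])*4; print(n,z,q.round()); cv2.circle(im,tuple(int(v) for v in q),3,c,-1)
    out.append(im)
cv2.imwrite("pics/tip0.png",np.hstack(out))
E
```

```text
side 0 [199. 269.]
side 0.025 [190. 235.]
side 0.1 [162. 124.]
top 0 [84. 71.]
top 0.025 [109.  81.]
top 0.1 [193. 115.]
```

View pics/tip0.png

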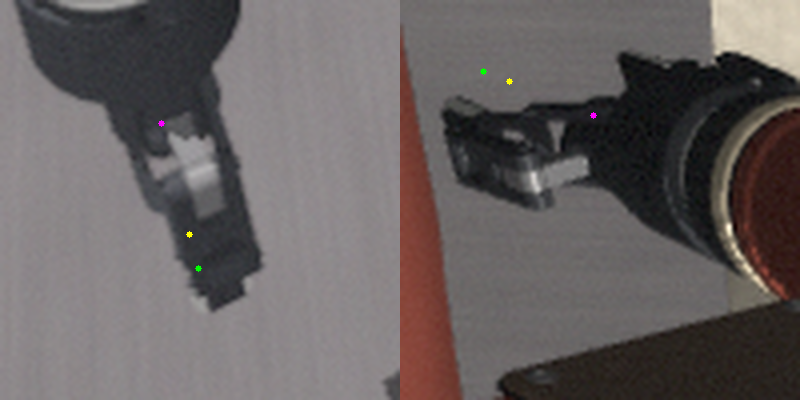

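```bash
python3 - <<'E'
from h import *
S,T=optics.read_camera("side"),optics.read_camera("top")
p,e=cross(S,(140+228/4,360+288/4),T,(540+25,380+150/4)); print("start tip true-ish",p.round(4),"gap",e.round(4),"reported .1409 -.5053 .1944")
p=on_z(S,(324.5,301),.032);print("push tip if z=.032",p, "reported",env.read_eef_pos())
try:
  h=env.line_to(fx(-.165,0,-.03),max_speed=.03,force_limit=6); print(h,env.read_eef_pos(),env.read_contact_force(),env.read_t())
  S=optics.read_camera("side"); cv2.imwrite("pics/side4.png",S["color"][:,:,::-1])
  print(env.line_to(fx(-.165,0,.06),max_speed=.1))
except env.PlanningError as x: print("plan",x)
E
```

```text
start tip true-ish [ 0.127  -0.5123  0.1958] gap 0.0504 reported .1409 -.5053 .1944
push tip if z=.032 [ 0.48881383 -0.11844964  0.032     ] reported [ 0.48273685 -0.14421794  0.03190741]
False [ 0.48250456 -0.14438205 -0.02989341] [-0.0907295   0.0065544   0.53381699] 9.9083
False
```

```bash
python3 - <<'E'
from h import *
d=optics.read_camera("side"); a=cv2.imread("pics/side4.png"); out=[]
x,y=285,225
for im,p in((a,fx(-.165,0,-.03)),(d["color"][:,:,::-1],env.read_eef_pos())):
    im=cv2.resize(im[y:y+100,x:x+66],None,fx=6,fy=6,interpolation=cv2.INTER_CUBIC)
    im=cv2.convertScaleAbs(im,alpha=1.7,beta=15)
    for z in(0,.03,.06,.1): cv2.circle(im,tuple(int(v) for v in (proj(d,p+np.array([0,0,z]))-[x,y])*6),2,(0,255,0),-1)
    out.append(im)
print(env.read_opening(),env.read_eef_pos())
cv2.imwrite("pics/tip4.png",np.hstack(out))
E
```

```text
-0.0001615744470248404 [ 0.48189849 -0.14405883  0.05934956]
```

View pics/tip4.png

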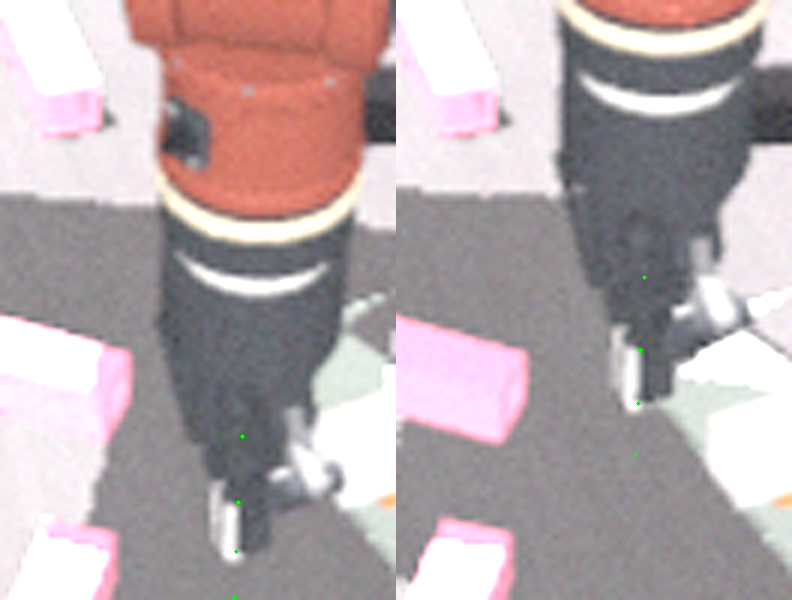

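In this picture the shut fingertip lies on the mark 30 mm above the reported TCP, in both poses, and sideways it agrees. So there is a height bias of about 30 mm. Touching the table gives the exact value.

```bash
python3 - <<'E'
from h import *
env.line_to(fx(-.165,0,-.02),max_speed=.15,force_limit=8)
h=env.line_to(fx(-.165,0,-.06),max_speed=.02,force_limit=5); print(h,env.read_eef_pos(),env.read_contact_force(),env.read_t())
d=optics.read_camera("side"); cv2.imwrite("pics/side5.png",d["color"][:,:,::-1])
env.line_to(fx(-.165,0,.0),max_speed=.15); print(env.read_qpos(),env.read_t())
E
```

```text
True [ 0.48238851 -0.14430592 -0.03633557] [-1.64151318  0.56576553  9.35077598] 12.7417
[-4.35952361e-01  4.53031978e-01 -4.88024192e-01  6.29486991e-01
  1.65335791e-05 -6.54087545e-01] 13.1833
```

Contact at reported z = -0.036, so the true tip is about 36 mm higher than reported. I'll push with that correction.

```bash
echo 'B=0.036' >> h.py; python3 - <<'E'
from h import *
f=lambda:((np.array(env.read_eef_pos())[:2]-C)@X).round(4)
z=.033-B
env.line_to(fx(-.165,0,z),max_speed=.1)
h1=env.line_to(fx(-.128,0,z),max_speed=.03,force_limit=3.5); print("touch?",h1,f(),env.read_contact_force(),env.read_t())
h=env.line_to(fx(-.08,0,z),max_speed=.03,force_limit=15)
print(h,f(),env.read_eef_pos(),env.read_contact_force(),env.read_t())
d=optics.read_camera("side"); x,y=300,200
im=cv2.resize(d["color"][y:y+130,x:x+130][:,:,::-1],None,fx=4.5,fy=4.5,interpolation=cv2.INTER_CUBIC)
for P in((-.09,-.015,.05),(-.09,.015,.05),(-.124,-.015,.05)): cv2.circle(im,tuple(int(v) for v in (proj(d,fx(*P))-[x,y])*4.5),2,(0,255,0),-1)
cv2.imwrite("pics/push2.png",im)
E
```

```text
touch? True -0.1318 [ 0.81891706 -0.0210591   0.11094846] 14.4583
True -0.1014 [ 0.54440059 -0.13000662 -0.00384692] [ 0.82548466 -0.09452973 -0.02981622] 15.5333
```

View pics/push2.png

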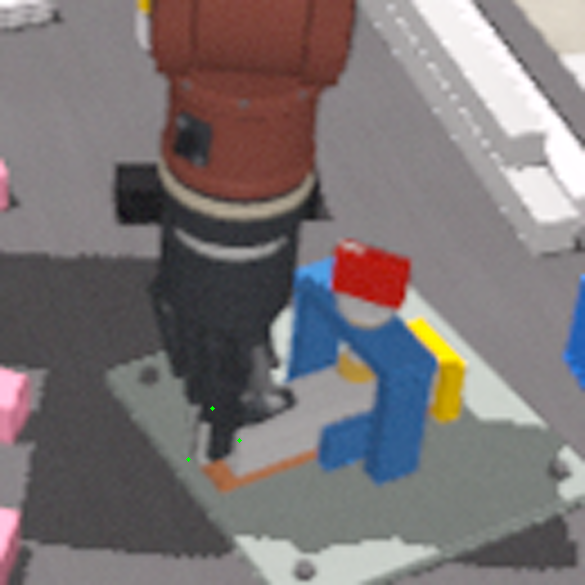

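Push ended at TCP x = -101.4 mm, the value expected for a tube at home (near face at -90 mm). The picture shows the near end at crop (225,470), with bare strip before it. I'll confirm with a firmer slow push, then rise and touch the knob's top to get the height bias there.

```bash
python3 - <<'E'
from h import *
f=lambda:((np.array(env.read_eef_pos())[:2]-C)@X).round(4)
z=.033-B
h=env.line_to(fx(-.09,0,z),max_speed=.01,force_limit=20); print(h,f(),env.read_contact_force(),env.read_t())
env.line_to(fx(-.125,0,z),max_speed=.1)
env.line_to(fx(-.125,0,.19),max_speed=.25)
ky=np.radians(-38.8)
q=np.array(inverse_kinematics(fx(0,0,.19),down(ky))); print(q)
while q[5]>0: q[5]-=2*np.pi
env.goto_joints(q); print(env.read_eef_pos(),env.read_t())
env.line_to(fx(0,0,.14),max_speed=.15,force_limit=8)
h=env.line_to(fx(0,0,.09),max_speed=.02,force_limit=5); print(h,env.read_eef_pos(),env.read_contact_force(),env.read_t())
env.line_to(fx(0,0,.14),max_speed=.15); print(env.read_t())
for n in("side","top"):
    d=optics.read_camera(n); cv2.imwrite(f"pics/{n}6.png",d["color"][:,:,::-1])
E
```

```text
True -0.1018 [ 0.54921231 -0.86228379 -0.01855952] 16.2583
[-0.27912991  0.54384091  0.22417854  1.25113396  0.         -2.74353481]
[ 0.64326036 -0.10860885  0.18966646] 19.4167
True [ 0.64367901 -0.10863299  0.11167726] [-0.79991076 -0.32180993  6.92520992] 21.3417
21.6833
```

Knob top touched at reported 0.1117, so the bias of 36 mm holds there too. The tube didn't move under 20 N, so it is home. Next I grasp the knob.

```bash
cat >> h.py <<'E'
def mz(n=12):
    return np.mean([env.read_moment() for _ in range(n)],0)[2]
def fc(n=12): return np.mean([env.read_contact_force() for _ in range(n)],0).round(2)
E
python3 - <<'E'
from h import *
env.gripper_to(0.05); print("base",[round(mz(),4) for _ in range(4)],env.read_t())
print(env.line_to(fx(0,0,.083),max_speed=.1,force_limit=8),env.read_eef_pos(),env.read_t())
env.gripper_to(0.0); print("grip",env.read_opening(),[round(mz(),4) for _ in range(3)],fc(),env.read_t())
q=np.array(env.read_qpos()); print(q)
for a in (3,6,9):
    p=q.copy(); p[5]+=np.radians(a); env.goto_joints(p); print(a,round(mz(),4),fc(),env.read_qpos()[5]-q[5],env.read_t())
d=optics.read_camera("side"); cv2.imwrite("pics/grip.png",cv2.resize(d["color"][200:330,320:450][:,:,::-1],None,fx=4.5,fy=4.5,interpolation=cv2.INTER_CUBIC))
E
```

```text
base [np.float64(0.0373), np.float64(0.0373), np.float64(0.0373), np.float64(0.0373)] 22.3167
False [ 0.64386608 -0.1087172   0.08350085] 23.0333
grip 0.013041722448494877 [np.float64(-0.0479), np.float64(-0.0479), np.float64(-0.0479)] [2.23 4.87 4.94] 23.45
[-2.78534800e-01  6.05769030e-01  4.80771742e-02  1.01247126e+00
  1.31302766e-03 -2.74349589e+00]
3 -0.0548 [0.51 1.95 0.97] 0.051163865655618146 23.7
6 -0.072 [-0.29  0.9   1.47] 0.10257561457702913 23.95
9 -0.0292 [-0.33  1.3   2.07] 0.1545905941191239 24.2
```

View pics/grip.png

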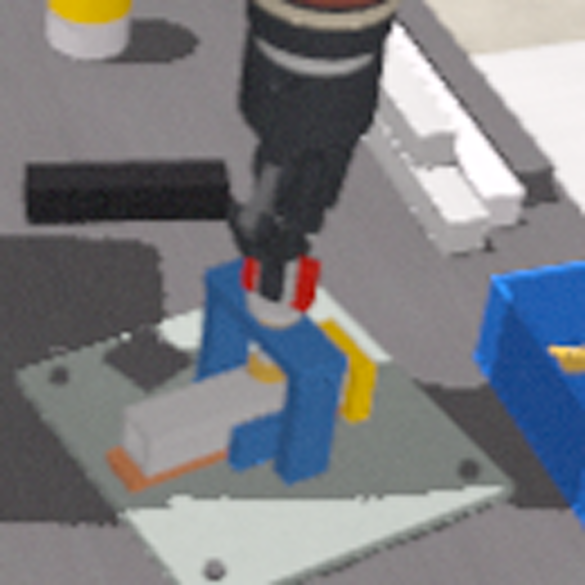

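Grip is good: opening 13 mm, with the pads across the red bar at crop (280,285) and the tube still home. Each moment reading has fresh noise only per tick, so I average over short waits. The first 60° is guaranteed free; after that I step.

```bash
cat >> h.py <<'E'
def avg(n):
    r=[]
    for _ in range(n): env.wait(.01); r.append((env.read_moment()[2],env.read_tau()[5]))
    return np.mean(r,0)
E
python3 - <<'E'
from h import *
q0=np.array(env.read_qpos()); s=-2.7435
q0[4]=0
def turn(a): p=q0.copy(); p[5]=s+np.radians(a); env.goto_joints(p)
turn(35); turn(60); free=[avg(10)]; print("free",free[0],fc(1),env.read_t())
a=60; log=[]
while a<250 and env.read_t()<56:
    a+=2.5; turn(a); m=avg(4); log.append((a,*m.round(3)))
    f=np.mean(free,0)
    if abs(m[0]-f[0])>.045:
        m=avg(10); log.append((a,*m.round(3),"re"))
        if abs(m[0]-f[0])>.04: break
    free.append(m); free=free[-12:]
f=np.mean(free,0); print("free",f)
while abs(m[0]-f[0])<.14 and a<256:
    a+=.7; turn(a); m=avg(10); log.append((a,*m.round(3),"fine"))
print(*log[-22:],sep="\n"); print(a,m-f,fc(1),env.read_qpos(),env.read_t())
E
```

```text
free [-0.01612006  0.04197177] [-7.73  1.65  7.79] 25.3417
free [-0.02141956  0.07433389]
(127.5, np.float64(-0.023), np.float64(0.076))
(130.0, np.float64(-0.012), np.float64(0.075))
(132.5, np.float64(-0.005), np.float64(0.075))
(135.0, np.float64(-0.007), np.float64(0.075))
(137.5, np.float64(-0.016), np.float64(0.074))
(140.0, np.float64(-0.031), np.float64(0.074))
(142.5, np.float64(-0.016), np.float64(0.073))
(145.0, np.float64(-0.038), np.float64(0.073))
(147.5, np.float64(-0.053), np.float64(0.073))
(150.0, np.float64(-0.016), np.float64(0.072))
(152.5, np.float64(-0.023), np.float64(0.072))
(155.0, np.float64(-0.018), np.float64(0.08))
(157.5, np.float64(0.049), np.float64(0.127))
(157.5, np.float64(0.039), np.float64(0.051), 're')
(158.2, np.float64(0.044), np.float64(0.057), 'fine')
(158.89999999999998, np.float64(0.052), np.float64(0.07), 'fine')
(159.59999999999997, np.float64(0.06), np.float64(0.083), 'fine')
(160.29999999999995, np.float64(0.102), np.float64(0.096), 'fine')
(160.99999999999994, np.float64(0.106), np.float64(0.109), 'fine')
(161.69999999999993, np.float64(0.094), np.float64(0.122), 'fine')
(162.39999999999992, np.float64(0.117), np.float64(0.135), 'fine')
(163.0999999999999, np.float64(0.133), np.float64(0.147), 'fine')
163.0999999999999 [0.15442317 0.07312101] [-12.19   8.26  11.8 ] [-0.27753809  0.6048219   0.04619783  1.01654027  0.00229328  0.0994563 ] 39.1417
```

Contact came at about 155° and the torque climbs steadily, 0.018 N m/deg on both the moment and joint-6 torque. It is now about 0.154 N m over the free value, roughly 62 N. I'll hold, then back off 90°, release and rise.

```bash
python3 - <<'E'
from h import *
q=np.array(env.read_qpos()); s=-2.7435
def turn(a): p=q.copy(); p[5]=s+np.radians(a); env.goto_joints(p)
turn(163.8); env.wait(.2); m=avg(40); print("hold",m,"over free",m[0]+.0214,env.read_t())
turn(163.8-45); turn(163.8-90); print("back",avg(15),np.degrees(env.read_qpos()[5]-s),fc(1),env.read_t())
env.gripper_to(.05); print("open",env.read_opening())
p=env.read_eef_pos(); env.line_to([p[0],p[1],.16],max_speed=.15)
qq=np.array(env.read_qpos()); qq[0]-=.9; env.goto_joints(qq); print(env.read_t(),env.read_eef_pos())
out=[]
for n,(x,y) in(("side",(325,235)),("top",(310,130))):
    d=optics.read_camera(n); im=d["color"][y:y+100,x:x+110]
    if n=="top":
        c=d["color"][y:y+110,x:x+115].astype(int); r=np.argwhere((c[...,0]>130)&(c[...,1]<70)&(c[...,2]<80))[:,::-1]+[x,y]
        b=cv2.boxPoints(cv2.minAreaRect(r.astype(np.float32))); print(len(r),[on_z(d,v,.148)[:2].round(4).tolist() for v in b])
    im=cv2.resize(im[:,:,::-1],None,fx=3.6,fy=3.6,interpolation=cv2.INTER_CUBIC)
    if n:
        for P in((-.09,-.015,.05),(-.09,.015,.05),(.05,0,.057)): cv2.circle(im,tuple(int(v) for v in (proj(d,fx(*P))-[x,y])*3.6),2,(0,255,0),-1)
    out.append(im)
cv2.imwrite("pics/end.png",np.hstack(out))
E
```

```text
hold [0.20020138 0.20147871] over free 0.22160138052706083 39.925
back [0.0386397  0.00377985] 73.8283632847493 [-1.44 -6.81  1.82] 41.6
open 0.050033940449239346
44.7333 [ 0.31678102 -0.56778442  0.1592628 ]
118 [[0.6379, -0.0826], [0.6562, -0.0894], [0.6412, -0.1284], [0.623, -0.1215]]
```

View pics/end.png

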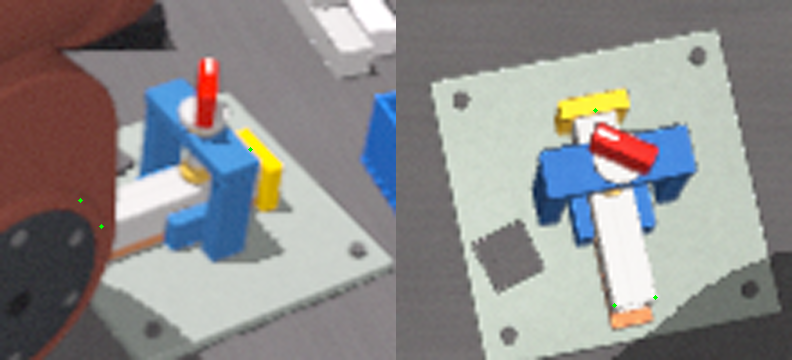

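The final view shows the tube's near end at crop (635,303), on the -90 mm marks, and its far end against the yellow stop at (595,112). The knob bar lies at about 69°, against 67° expected, and the arm is clear. Handing in.

```bash
python3 -c "
from rig import env
print(env.read_t(),env.read_dq().round(4)); env.job_done()"
```

```text
44.8333 [-0.0043  0.0012  0.0003 -0.0001 -0.0014 -0.0006]
the job is handed in; nothing more can be done
```

The tube is home against the yellow stop, and the thumbscrew was tightened to snug and backed off a quarter turn. The gripper has let go and the job is handed in at 44.8 s.

- **Tube:** it did not move under a second, 20 N push. The last top picture shows its near end on the -90 mm mark and its far end against the stop.
- **Thumbscrew:** the foot met the tube about 155° after the grasp. I held it at 163.8° for about 0.6 s, then turned it back 90°. The knob's final direction in the picture is about 69°, against 67° expected.

What failed or disagreed:
- **First push missed:** the gripper passed over the tube without touching it. The real fingertips sit 36 mm higher than the reported position. Touching the table and the knob's top gave the same figure, and I corrected for it from then on. Because of this, in finding the fault I touched both lightly (limits 5–6 N).
- **Clamping force is uncertain:** the wrist moment puts it at about 89 N and joint 6's torque at about 50–55 N. The angle past contact gives about 65 N. All three are within the 40–100 N snug range and well below forced. The moment zero drifted by several hundredths of a N m, so I can't narrow it further.
- **Gap under the foot:** I did not measure it directly. A quarter turn should lift the foot about 4 mm. The torque had fallen back to near zero before I let go.

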